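# Empty the offcut pan into the scrap bin and stack it

### The job

Tip the plywood pan of hardwood offcuts over the steel scrap bin so that all four offcuts slide out into it. Then set the emptied pan squarely on top of the other, empty pan, edges lined up and open ends facing the same way, and let go; leave the jar, the bowl and the tape roll where they are.

Things in the scene. Friction and masses are not known exactly. Their poses are not given: they have to be found in the camera images.
- pan: The pan that holds the four offcuts: plywood pan, 220 (x) x 160 (y) x 45 mm high; floor 6 mm, side walls 8 mm, rear wall (+x end) 10 mm thick, centred at x = +105 mm; open at its front end (-x). Origin: centre of the underside, z up. At the start 65 mm of floor next to the rear wall are free of offcuts. Pan 0.26 kg, offcuts 0.2 kg together.
- pan_wall (a point): Middle of the top edge of the loaded pan's rear wall (pan x +105, y 0, z +45 mm), the place to pinch it.
- empty_pan: The empty pan, standing loose on the bench: the same plywood pan, 220 (x) x 160 (y) x 45 mm high; floor 6 mm, side walls 8 mm, rear wall (+x end) 10 mm thick, centred at x = +105 mm; open at its front end (-x). Origin: centre of the underside, z up. 
- empty_pan_wall (a point): The same point (middle of the rear wall's top edge) of the empty pan.
- bin: Scrap bin: open square box of bare sheet steel, 250 x 250 mm, 110 mm high, walls 5 mm, fixed to the bench. Origin: centre of its underside, x and y along its sides.
- bin_mouth (a point): Centre of the bin's mouth, level with its rim, 110 mm above the bench.
- offcut0: Hardwood offcut: a plain block, 42 x 66 x 30 mm (x, y, z; long axis y), about 50 g. Origin: about the centre of its underside.
- offcut1: Hardwood offcut: a plain block, 36 x 60 x 36 mm (x, y, z; long axis y), about 50 g. Origin: about the centre of its underside.
- offcut2: Hardwood offcut: a block with a step along its length, 42 x 64 x 32 mm (x, y, z; long axis y), about 50 g. Origin: about the centre of its underside.
- offcut3: Hardwood offcut: a block with a half-thickness tongue at one end, 40 x 64 x 30 mm (x, y, z; long axis y), about 50 g. Origin: about the centre of its underside.
- glue_jar: Bystander: white plastic jar, 72 mm across, 100 mm high. Origin: centre of the underside.
- bowl: Bystander: round steel bowl, 120 mm across, 50 mm high. Origin: centre of the underside.
- tape_roll: Bystander: roll of veneer tape lying flat, 90 mm across, 50 mm high. Origin: centre of the underside.
There are look-alikes about, which are no part of the job. What is shaped like the offcut3 but green is not meant. Leave any turquoise look-alike of the offcut2 alone.

How it is judged (in metres and radians):
On the way:
1. all four offcuts are in the bin while the pan is still held tipped above it (at least 15 degrees) (x of offcut0 in the frame of bin between -0.125 and 0.125 m and y of offcut0 in the frame of bin between -0.125 and 0.125 m and height (world z) of each of offcut0, offcut1, offcut2, offcut3 below 0.1 m and x of offcut1 in the frame of bin between -0.125 and 0.125 m and y of offcut1 in the frame of bin between -0.125 and 0.125 m and x of offcut2 in the frame of bin between -0.125 and 0.125 m and y of offcut2 in the frame of bin between -0.125 and 0.125 m and x of offcut3 in the frame of bin between -0.125 and 0.125 m and y of offcut3 in the frame of bin between -0.125 and 0.125 m and angle between pan's own z axis and vertical above 0.26 rad and horizontal distance between pan and bin below 0.3 m and height (world z) of pan above 0.09 m), for 0.1 s.
At the end, for the whole second after the job is handed in: All four offcuts lie in the bin, below its rim; the pan rests level on top of the empty pan, centres within 18 mm and rear walls' middles within 25 mm of each other seen from above (so squared up and facing the same way); the empty pan stands flat on the bench; both are at rest (x of offcut0 in the frame of bin between -0.125 and 0.125 m and y of offcut0 in the frame of bin between -0.125 and 0.125 m and height (world z) of each of offcut0, offcut1, offcut2, offcut3 below 0.1 m and x of offcut1 in the frame of bin between -0.125 and 0.125 m and y of offcut1 in the frame of bin between -0.125 and 0.125 m and x of offcut2 in the frame of bin between -0.125 and 0.125 m and y of offcut2 in the frame of bin between -0.125 and 0.125 m and x of offcut3 in the frame of bin between -0.125 and 0.125 m and y of offcut3 in the frame of bin between -0.125 and 0.125 m and horizontal distance between pan and empty_pan below 0.018 m and horizontal distance between pan_wall and empty_pan_wall below 0.025 m and z of pan in the frame of empty_pan between 0.04 and 0.051 m and angle between each of pan, empty_pan's own z axis and vertical below 0.06 rad and height (world z) of empty_pan below 0.01 m and linear speed of each of pan, empty_pan below 0.02 m/s); the robot touches nothing.
It fails at once if the glue jar is moved by more than 30 mm (distance of glue_jar from where it was at the start of the episode above 0.03 m).
It fails at once if the bowl is moved by more than 30 mm (distance of bowl from where it was at the start of the episode above 0.03 m).
It fails at once if the tape roll is moved by more than 30 mm (distance of tape_roll from where it was at the start of the episode above 0.03 m).
It also fails if it takes over 64 s, if anything falls off the work surface, if the arm or the gripper's body presses on something with over 40 N, if the wrist force passes 120 N, or if a joint passes its speed limit or range.

### The arm

A 6-joint arm with a two-finger parallel gripper is mounted at the origin on the work surface. World frame = base frame: x ahead of the robot, y to its left, z up, the work surface at z = 0. Lengths are in mm, angles in rad, forces in N, time in s.
With the tool pointing down it reaches from about 325 to 775 mm from the base axis. Payload 5.5 kg.
Tool frame: the origin (TCP) lies on the front face of the gripper's body, between the roots of the fingers; the fingertips stand 73 mm ahead of it and the grasp point (between the pads) lies 54 mm ahead of it; z points along the fingers, y is the line along which they close (so a half turn about z gives the same grasp; the last joint's range is limited). The gripper opens to 85 mm and grips with 20 to 120 N. Pads are 22 mm wide; open, the fingers measure 114 mm over their backs; the gripper's body (76 mm by 85 mm) begins 54 mm behind the grasp point. The pads swing forward as they close: fully open they stand 13 mm farther back than shut.
Start: joints at [1.279, 0.091, 1.231, -0, 1.82, -0.057], TCP at [139.593, 583.55, 303.875] pointing down, gripper open.
Joint ranges: [-2.87, 2.87], [-0.86, 2.18], [0.17, 2.46], [-1.51, 4.65], [0.06, 2.69], [-2.65, 2.65]. Speed limits (rad/s): [2.57, 2.57, 3.01, 3.14, 3.14, 3.14].

### API

Orientations are given as a rotation vector (axis times angle).
In Python, from cell import * gives the robot as it stands.
- The arm moves only by the shell command python3 -m pendant 'ROWS'. ROWS is JSON, a list of rows, each a list of 3 entries, a list of its own where there are three numbers: the shift along the tool's x, y, z in units of 1000 mm (1.0 is 1000 mm), then the turn, a rotation vector about the tool's x, y, z in units of pi/2 rad (1.0 is pi/2 rad), then the opening, from 0 (shut) to 1 (fully open). In form: [[[tx, ty, tz], [ax, ay, az], jaw], ...]. A call has 1 to 12 rows; each row is the pose to reach, as a shift and turn from the pose commanded when the call began, along the tool's axes at that moment; what a row does not reach only later rows make up. A row lasts 1/8 s, in which the tool goes at most 62.5 mm and 10.7 degrees, less where a joint would pass 70% of its speed; a pose out of reach is approached as far as the arm can. A call with a number of a shift or a turn outside -1 to 1 is refused whole. A call with a gripper value outside its range is refused whole. The fingers move at their own pace and stop on an object; the grip force is fixed at half the most. Time passes only in rows, so rows that repeat a pose let the fingers close. It gives the time, the measured TCP pose, the force, the opening and the grip force at its end, in the units of the state.
- observe(): the state, without advancing time (a new reading comes with each control period).
- read_camera(name): name is "scene" or "top" or "wrist"; returns the picture (400x640x3 uint8, red, green, blue); there is no depth.
- calibration(name): a dict with "camera_matrix" (3x3 intrinsics, pixels), "distortion" ([k1, k2, p1, p2, k3] as OpenCV has them; the pictures are not rectified), "cam_to_world" (4x4, takes a point from camera to world coordinates); the wrist camera has in their place "T_tool_cam" (4x4, takes a point from camera to tool coordinates, whose origin is the TCP and whose axes are the flange's). Camera axes: x right, y up, looking along -z (the intrinsics and any distortion apply to the point x, -y, -z); pixel columns grow to the right and rows downward; lengths in mm; the calibration is good to about 2 mm. A picture is of the moment at which its call begins: read the wrist's pose just before it. calibration takes no time and is no camera call.
- job_done(): hands the job in; it is judged then, once.
The state is a dict: "clock": time; "joint_pos": joint angles; "qvel": joint speeds; "tau": joint torques, N m; "tcp_pos": TCP position; "ee_rot": TCP orientation; "ft_force": force on the tool from outside, world axes, zero at the start; "torque": the same for the moment, N m; "gripper_width": finger opening in mm; "grasp_force": force on a finger pad.
Only numpy, scipy, OpenCV 4.12 (cv2) and the standard library are available. Lean on these libraries where they do the work, as an engineer would, in place of code of your own. Each camera call takes 0.05 s, during which the arm holds its last target. There are 200 camera calls.

## Working session

There is one attempt and no reset: what is moved stays moved. The work goes in short steps, Python scripts to look and compute and a shell command to move; the robot and the scene stay as the last step left them, time stands still between calls to the robot, and variables do not carry over. Pictures are saved under pics/ and viewed, at most 10 in all, crops included, and the job is handed in when it is done.

```bash
ls; mkdir -p pics
python3 - <<'E'
from cell import *
import cv2
s=observe();print(s)
for n in("scene","top"):
    im=read_camera(n);cv2.imwrite(f"pics/{n}0.png",im[:,:,::-1]);print(n,calibration(n))
print(calibration("wrist"))
E
```

```text
pics
{'clock': 0.0, 'joint_pos': array([ 1.27930220e+00,  9.18648870e-02,  1.23196960e+00, -4.89157116e-05,
        1.81978303e+00, -5.67083371e-02]), 'qvel': array([ 1.10525339e-03, -6.93495824e-05,  1.71152061e-03, -8.13725909e-04,
       -1.08961151e-03,  1.53466715e-03]), 'tau': array([-1.00310055e-03, -4.58731055e+01, -4.18022776e+01, -1.99540946e-04,
        1.14147560e-02, -4.38894872e-06]), 'tcp_pos': array([139.55500603, 583.3847807 , 302.69984067]), 'ee_rot': array([-0.3679371 , -3.11966448,  0.00314515]), 'ft_force': array([ 0.18329457,  0.12792017, -0.69953288]), 'torque': array([ 0.02454912, -0.06703021, -0.01378039]), 'grasp_force': 0.0, 'gripper_width': 85.33933407319304}
scene {'camera_matrix': array([[366.70405963,   0.        , 320.854032  ],
       [  0.        , 366.70405963, 199.89924317],
       [  0.        ,   0.        ,   1.        ]]), 'distortion': array([-0.0565379,  0.       ,  0.       ,  0.       ,  0.       ]), 'cam_to_world': array([[ 6.92578673e-01, -5.47945168e-01,  4.69138439e-01,
         1.04934150e+03],
       [ 7.21314489e-01,  5.20359648e-01,
[... 755 characters left out ...]
    [ 0.00000000e+00,  0.00000000e+00,  0.00000000e+00,
         1.00000000e+00]])}
{'camera_matrix': array([[298.17069762,   0.        , 316.42553786],
       [  0.        , 298.17069762, 197.65041849],
       [  0.        ,   0.        ,   1.        ]]), 'distortion': array([-0.00940161,  0.        ,  0.        ,  0.        ,  0.        ]), 'T_tool_cam': array([[ 4.40141587e-04,  9.52874316e-01,  3.03365034e-01,
         7.78204884e+01],
       [ 9.99999734e-01, -5.95761322e-04,  4.20431423e-04,
         1.07429907e+00],
       [ 5.81351458e-04,  3.03364768e-01, -9.52874325e-01,
        -6.83435909e+01],
       [ 0.00000000e+00,  0.00000000e+00,  0.00000000e+00,
         1.00000000e+00]])}
```

View pics/scene0.png

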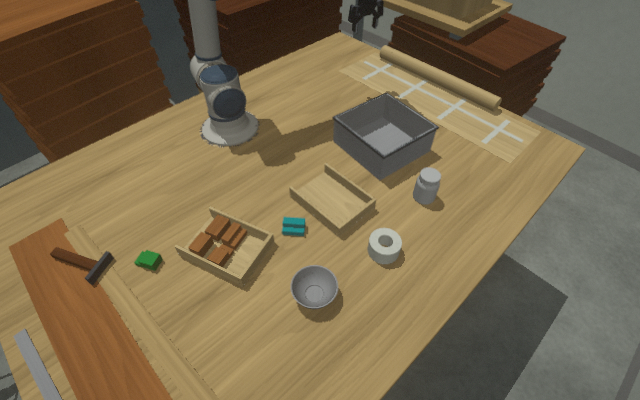

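View pics/top0.png

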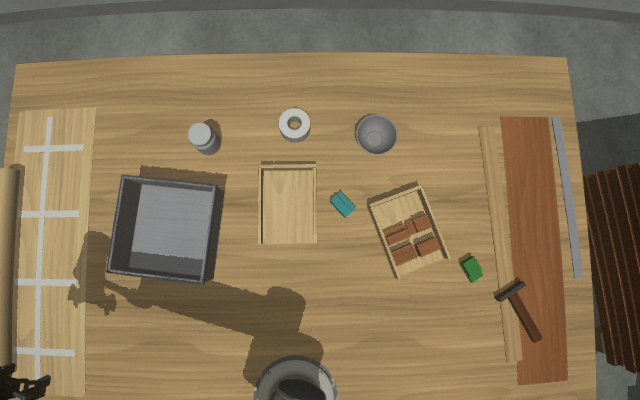

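The scene view shows the loaded pan at about (225,245), the empty pan at (333,200) and the bin at (385,132). In the top view both rear walls are on the far side: loaded pan about (395,197), empty pan about (288,165), bin about (165,228). I'll enlarge both.

Run:
```python
import cv2
for n,(x,y) in dict(top=(245,150),scene=(170,155)).items():
    im=cv2.imread(f"pics/{n}0.png")[y:y+140,x:x+210]
    im=cv2.resize(im,None,fx=3.8,fy=3.8,interpolation=cv2.INTER_CUBIC)
    for k in range(0,210,20):
        cv2.putText(im,str(x+k),(int(k*3.8),10),0,.35,(255,255,0),1);cv2.line(im,(int(k*3.8),12),(int(k*3.8),20),(255,255,0),1)
    for k in range(0,140,20):
        cv2.putText(im,str(y+k),(0,int(k*3.8)+4),0,.35,(255,255,0),1)
    cv2.imwrite(f"pics/{n}c.png",im)
```

```text
(no output)
```

View pics/topc.png

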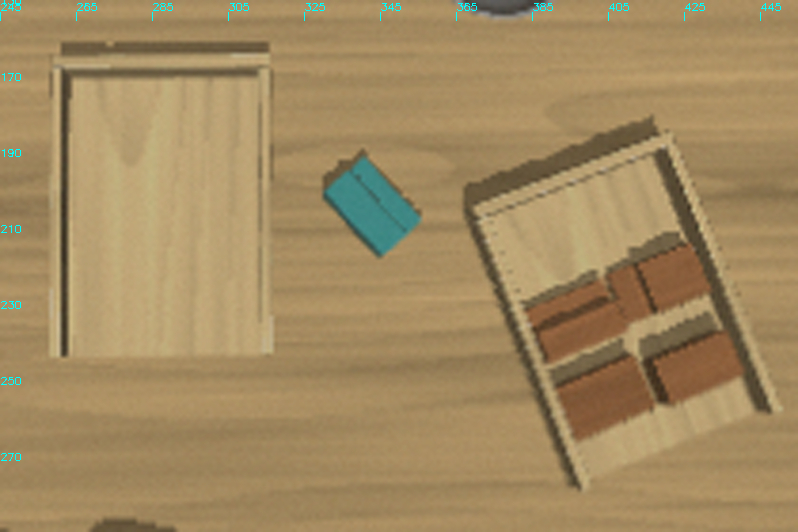

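View pics/scenec.png

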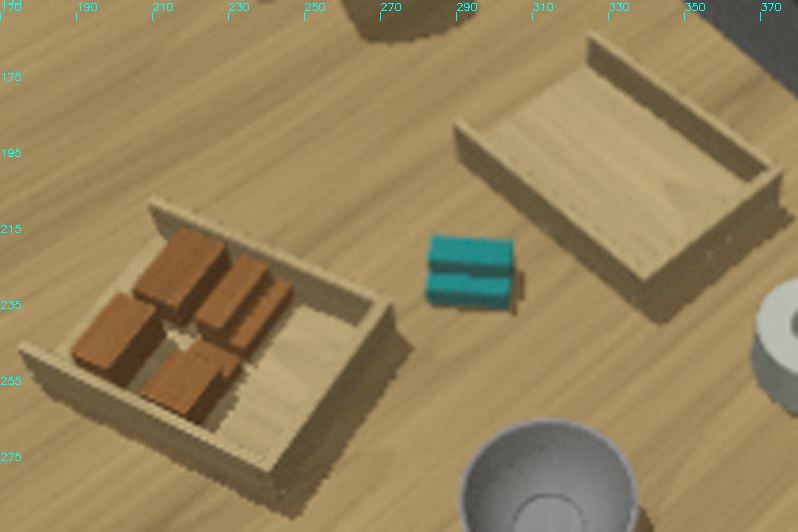

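The top crop gives the top-edge corners. Empty pan rear: (258.7,164.2) and (316.3,163.9). Loaded pan rear: (367.4,205.5) and (421.3,184.7). The same corners are visible in the scene crop, so I'll triangulate.

```bash
cat > h.py <<'E'
import numpy as np, cv2
from cell import *
def P(n):
    c=calibration(n);T=np.linalg.inv(c["cam_to_world"]);F=np.diag([1,-1,-1.])
    return c,(F@T[:3])
def tri(a,b,n1="top",n2="scene"):
    u=[]
    for n,p in((n1,a),(n2,b)):
        c,M=P(n);q=cv2.undistortPoints(np.array([[p]],float),c["camera_matrix"],c["distortion"])[0,0];u.append((M,q))
    X=cv2.triangulatePoints(u[0][0],u[1][0],u[0][1],u[1][1])[:,0];X=X[:3]/X[3]
    r=0
    for (M,q) in u:
        y=M@np.r_[X,1];r=max(r,370*np.linalg.norm(y[:2]/y[2]-q))
    return X,r
def onz(n,p,z):
    c,M=P(n);q=cv2.undistortPoints(np.array([[p]],float),c["camera_matrix"],c["distortion"])[0,0]
    T=c["cam_to_world"];d=T[:3,:3]@np.array([q[0],-q[1],-1]);o=T[:3,3];return o+d*(z-o[2])/d[2]
E
python3 - <<'E'
from h import *
t=dict(E=[(258.7,164.2),(316.3,163.9),(316.8,242.9),(258.7,243.7)],L=[(367.4,205.5),(421.3,184.7),(450.3,257.9),(397.6,278.7)],B=[(123,176),(221,185),(211,283),(107,271)])
s=dict(E=[(375.8,200.3),(339.7,228.7),(290,187.1),(325.3,163.7)],L=[(273.2,235.3),(240.5,278.7),(175.3,245.8),(210,207.6)],B=[(437,127),(382,172),(334,129),(388,95)])
np.set_printoptions(precision=1,suppress=True)
H=dict(E=45,L=45,B=110)
for k in "ELB":
    for n in(0,1):
        pts=np.array([onz(("top","scene")[n],p,H[k]) for p in (t,s)[n][k]])
        rm=pts[:2].mean(0);fm=pts[2:].mean(0);d=rm-fm
        print(k,n,pts[:,:2].tolist(),"ctr",pts.mean(0)[:2],"rear",rm[:2],"len",np.linalg.norm(d),"yaw",np.degrees(np.arctan2(d[1],d[0])))
    print([ (tri(a,b)[0].round(1).tolist(),round(tri(a,b)[1],2)) for a,b in zip(t[k],s[k])])
E
```

```text
E 0 [[646.55848339649, 92.09535044937508], [644.9025889041877, -68.71817167884183], [425.6471988354884, -66.04083052930623], [426.2900280725428, 91.9489660405967]] ctr [535.8  12.3] rear [645.7  11.7] len 219.76556623522862 yaw -0.3299287128235646
E 1 [[647.2733829024942, 87.01550564147544], [646.2006822266097, -67.70383780491392], [428.4873671804661, -64.82280191159259], [428.5943484784759, 87.91257942912148]] ctr [537.6  10.6] rear [646.7   9.7] len 218.20435192088254 yaw -0.49603145274670785
[([646.3, 91.4, 41.2], np.float64(0.59)), ([645.5, -68.1, 44.5], np.float64(0.29)), ([426.5, -65.0, 43.4], np.float64(0.5)), ([425.8, 91.9, 40.6], np.float64(0.31))]
L 0 [[525.5829668971617, -207.99688806980646], [581.6167002401206, -362.97337048450004], [375.62942712378333, -434.57164232297265], [323.71287000323804, -284.2145114594378]] ctr [ 451.6 -322.4] rear [ 553.6 -285.5] len 216.90849058633725 yaw 19.921557467824243
L 1 [[534.9081842817031, -217.77008842976932], [582.7437092157871, -363.50899362839203], [378.2770834485915, -434.57659283138867], [327.9826679052977, -290.69016821205247]] 
[... 222 characters left out ...]
, -287.3, 37.0], np.float64(0.55))]
B 0 [[607.7214235660244, 443.4616625440107], [578.9318375007307, 180.941697905044], [329.05073183554407, 204.0564729848669], [360.4654170651411, 476.43333489858054]] ctr [469.  326.2] rear [593.3 312.2] len 250.14545662405624 yaw -6.436827680488272
B 1 [[607.8149924810075, 441.2040122871326], [618.635070413211, 137.0117382929867], [376.7749248970663, 177.6808570029085], [371.7624462031422, 468.43854478935725]] ctr [493.7 306.1] rear [613.2 289.1] len 241.35629618146345 yaw -8.0866745519601
[([607.4, 443.6, 108.8], np.float64(0.29)), ([586.5, 193.0, 49.7], np.float64(1.23)), ([327.3, 222.5, 56.8], np.float64(2.08)), ([360.2, 484.1, 97.3], np.float64(0.35))]
```

```bash
cat >> h.py <<'E'
from scipy.spatial.transform import Rotation as Ro
def Rt(yaw,tilt=0):
    "tool down, tool y along yaw (deg); tilt: pan front goes down"
    y=np.radians(yaw);c,s=np.cos(y),np.sin(y)
    R=Ro.from_matrix(np.array([[-s,c,0],[c,s,0],[0,0,-1.]]).T)
    return R*Ro.from_rotvec([np.radians(tilt),0,0])
def go(p,R):
    o=observe();C=Ro.from_rotvec(o["ee_rot"]);d=C.inv().apply(np.array(p)-o["tcp_pos"])/1000
    print("shift",d.round(4),"turn",((C.inv()*R).as_rotvec()/(np.pi/2)).round(4))
def wrist(name):
    o=observe();im=read_camera("wrist");cv2.imwrite(f"pics/{name}.png",im[:,:,::-1]);np.savez(f"pics/{name}.npz",p=o["tcp_pos"],r=o["ee_rot"])
def wz(name,p,z):
    d=np.load(f"pics/{name}.npz");T=np.eye(4);T[:3,:3]=Ro.from_rotvec(d["r"]).as_matrix();T[:3,3]=d["p"]
    c=calibration("wrist");T=T@c["T_tool_cam"]
    q=cv2.undistortPoints(np.array([[p]],float),c["camera_matrix"],c["distortion"])[0,0]
    v=T[:3,:3]@np.array([q[0],-q[1],-1]);o=T[:3,3];return (o+v*(z-o[2])/v[2])
E
python3 -c "
from h import *
go([554,-289,303],Rt(19.3)); print(Rt(0,50).apply([0,0,1]))
print('jar',onz('top',(200,130),100),'tape',onz('top',(294,124),50),'bowl',onz('top',(376,133),50))"
```

```text
shift [-0.606  -0.7521  0.0011] turn [-1.100e-03  5.000e-04  6.361e-01]
[-0.76604444  0.         -0.64278761]
jar [731.2345024  243.09367599 100.        ] tape [759.95051465  -7.68840215  50.        ] bowl [ 731.10590754 -239.52554888   50.        ]
```

```bash
sed -i 's/\[np.radians(tilt),0,0\]/[-np.radians(tilt),0,0]/' h.py
R='[[-0.606,-0.752,0.0],[0,0,0.636],1]'; python3 -m pendant '[[[-0.606,-0.752,0.0],[0,0,0.636],1],[[-0.606,-0.752,0.0],[0,0,0.636],1],[[-0.606,-0.752,0.0],[0,0,0.636],1],[[-0.606,-0.752,0.0],[0,0,0.636],1],[[-0.606,-0.752,0.0],[0,0,0.636],1],[[-0.606,-0.752,0.0],[0,0,0.636],1],[[-0.606,-0.752,0.0],[0,0,0.636],1],[[-0.606,-0.752,0.0],[0,0,0.636],1],[[-0.606,-0.752,0.0],[0,0,0.636],1],[[-0.606,-0.752,0.0],[0,0,0.636],1],[[-0.606,-0.752,0.0],[0,0,0.636],1],[[-0.606,-0.752,0.0],[0,0,0.636],1]]'
python3 -c "
from h import *
go([554,-289,303],Rt(19.3))"
```

```text
clock: 1.6
tcp_pos: [461.8, -96.0, 303.6]
ee_rot: [-1.818, -2.562, -0.0]
ft_force: [0.9, 0.0, 0.2]
gripper_width: 85.2
grasp_force: 0.0
shift [-0.2126  0.0233  0.0006] turn [ 0.0001 -0.0001 -0.0002]
```

```bash
python3 -m pendant '[[[-0.213,0.023,0.0],[0,0,0],1],[[-0.213,0.023,0.0],[0,0,0],1],[[-0.213,0.023,0.0],[0,0,0],1],[[-0.213,0.023,0.0],[0,0,0],1],[[-0.213,0.023,0.0],[0,0,0],1],[[-0.213,0.023,0.0],[0,0,0],1],[[-0.213,0.023,0.0],[0,0,0],1]]'
python3 -c "
from h import *
wrist('w1');im=cv2.imread('pics/w1.png');print(observe()['tcp_pos'])
cv2.imwrite('pics/w1b.png',cv2.resize(im,(800,500),interpolation=cv2.INTER_CUBIC))"
```

```text
clock: 2.48
tcp_pos: [553.4, -286.1, 304.5]
ee_rot: [1.815, 2.563, 0.0]
ft_force: [-0.2, 0.1, -0.0]
gripper_width: 85.5
grasp_force: 0.0
[ 553.4101079  -286.18057859  304.58404333]
```

View pics/w1b.png

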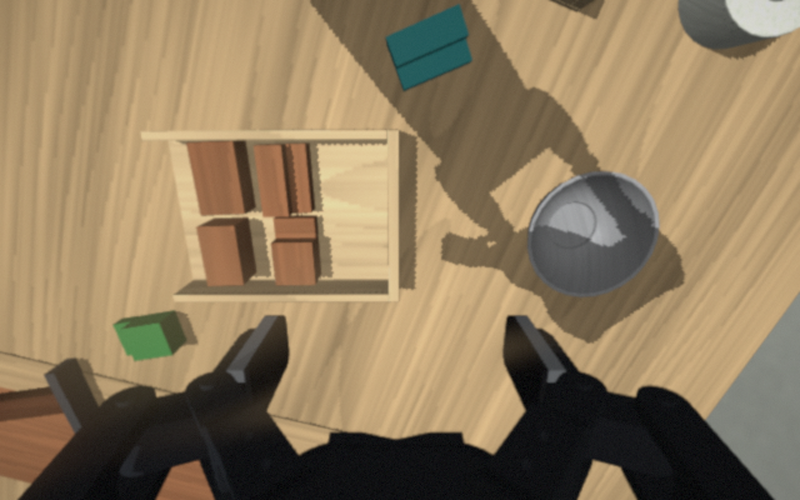

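The wrist picture shows the rear wall at image column about 399 (rows 131–300), with the front ends at (143,135) and (176,300) in the enlarged picture. The teal and green blocks and the bowl are clear of it.

```bash
python3 -c "
from h import *
q=[(399.5,131),(399.5,300.5),(176,300.5),(143,132)]
P=np.array([wz('w1',(x/1.25,y/1.25),45) for x,y in q]);print(P.round(1))
r=P[:2].mean(0);f=P[2:].mean(0);d=(r-f)[:2];w=(P[0]-P[1])[:2]
yaw=np.degrees(np.arctan2(d[1],d[0]));print('len',np.hypot(*d),'w',np.hypot(*w),'yaw',yaw,'yaw2',np.degrees(np.arctan2(-w[0],w[1])))
u=d/np.hypot(*d);g=r[:2]-5*u;print('ctr',P.mean(0),'wall',g)
go([*g,200],Rt(yaw))"
```

```text
[[ 531.6 -212.8   45. ]
 [ 584.2 -360.4   45. ]
 [ 379.6 -432.7   45. ]
 [ 327.5 -285.1   45. ]]
len 216.78131260025702 w 156.67628962627765 yaw 19.482135221756042 yaw2 19.59055723320824
ctr [ 455.72971975 -322.76814977   45.        ] wall [ 553.20079841 -288.28602924]
shift [-0.0019 -0.001   0.1046] turn [ 0.0004  0.0004 -0.0011]
```

```bash
python3 -m pendant '[[[-0.002,-0.001,0.1],[0,0,0],1],[[-0.002,-0.001,0.15],[0,0,0],1],[[-0.002,-0.001,0.18],[0,0,0],1],[[-0.002,-0.001,0.2],[0,0,0],1],[[-0.002,-0.001,0.21],[0,0,0],1],[[-0.002,-0.001,0.219],[0,0,0],1],[[-0.002,-0.001,0.219],[0,0,0],1],[[-0.002,-0.001,0.219],[0,0,0],0.5],[[-0.002,-0.001,0.219],[0,0,0],0.3]]'
```

```text
clock: 3.65
tcp_pos: [553.7, -289.8, 86.0]
ee_rot: [1.817, 2.561, 0.0]
ft_force: [-0.5, 0.8, -0.8]
gripper_width: 51.4
grasp_force: 0.0
```

```bash
python3 -m pendant '[[[0,0,0],[0,0,0],0.2],[[0,0,0],[0,0,0],0],[[0,0,0],[0,0,0],0],[[0,0,0],[0,0,0],0],[[0,0,0],[0,0,0],0],[[0,0,0],[0,0,0],0],[[0,0,0],[0,0,0],0]]'
```

```text
clock: 4.53
tcp_pos: [553.3, -289.7, 85.1]
ee_rot: [1.817, 2.562, -0.0]
ft_force: [-0.3, -1.0, 2.7]
gripper_width: 9.3
grasp_force: 59.1
```

```bash
python3 -m pendant '[[[0,0,-0.005],[0,0,0],0],[[0,0,-0.015],[0,0,0],0],[[0,0,-0.03],[0.02,0,0],0],[[0,0,-0.05],[0.04,0,0],0],[[0,0,-0.08],[0.06,0,0],0],[[0,0,-0.11],[0.08,0,0],0],[[0,0,-0.14],[0.1,0,0],0],[[0,0,-0.17],[0.1,0,0],0],[[0,0,-0.195],[0.1,0,0],0],[[0,0,-0.21],[0.1,0,0],0],[[0,0,-0.215],[0.1,0,0],0],[[0,0,-0.215],[0.1,0,0],0]]'
python3 -c "
from h import *
im=read_camera('scene');im=cv2.resize(im[100:350,60:460,::-1],None,fx=2,fy=2);cv2.imwrite('pics/s1.png',im)
a=np.degrees(np.arctan2(326,469));u=np.array([np.cos(np.radians(a)),np.sin(np.radians(a))])
c=np.array([469,326.])
print('pre');p=c+u*160;go([*p,400],Rt(a,-9))
for t in(0,35,55):
  tr=np.radians(t);ex=np.array([np.cos(tr),np.sin(tr)]);ez=np.array([-np.sin(tr),np.cos(tr)])
  q=np.array([30,145 if t else 250])+215*ex+(85)*ez
  print(t,q,[*(c+u*q[0]),q[1]]);go([*(c+u*q[0]),q[1]],Rt(a,t if t else -9))
"
```

```text
clock: 6.02
tcp_pos: [553.3, -289.5, 299.2]
ee_rot: [-1.761, -2.483, 0.195]
ft_force: [0.3, 0.3, -5.3]
gripper_width: 9.1
grasp_force: 58.7
pre
shift [ 0.6516  0.2589 -0.143 ] turn [-0.0005 -0.0279 -0.1699]
0 [245. 335.] [np.float64(670.174217011905), np.float64(465.83538325347763), np.float64(335.0)]
shift [ 0.6742  0.3501 -0.0917] turn [-0.0005 -0.0279 -0.1699]
35 [157.36369243 337.94685758] [np.float64(598.2143575966084), np.float64(415.8163764957235), np.float64(337.9468575800392)]
shift [ 0.6508  0.2662 -0.0814] turn [-0.4864  0.0387 -0.1722]
55 [ 83.69101005 369.87168661] [np.float64(537.7202996650099), np.float64(373.7672018993459), np.float64(369.87168661197217)]
shift [ 0.6311  0.191  -0.1017] turn [-0.7071  0.0699 -0.1674]
```

View pics/s1.png

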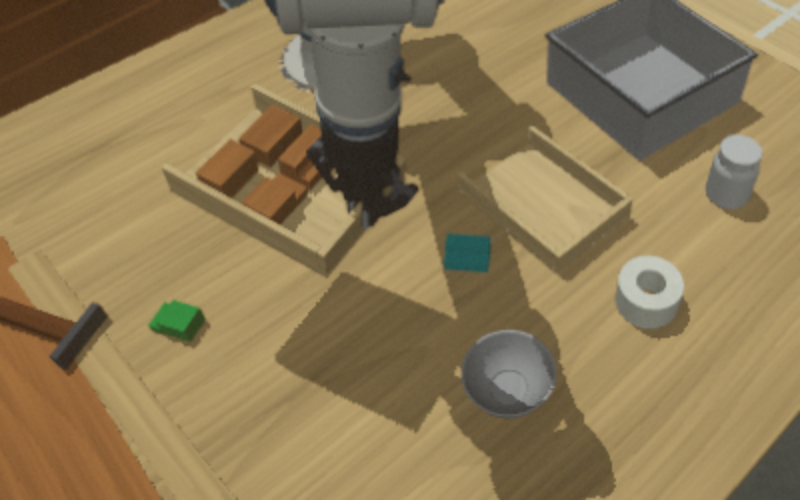

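The picture shows the pan held level with all four offcuts still in it, and the bystanders untouched. Carrying it over to the bin now.

```bash
python3 -m pendant '[[[0.013,0.005,-0.003],[0,0,0],0],[[0.04,0.015,-0.01],[0,-0.002,-0.01],0],[[0.08,0.03,-0.018],[0,-0.004,-0.02],0],[[0.12,0.048,-0.026],[0,-0.006,-0.03],0],[[0.16,0.064,-0.035],[0,-0.008,-0.04],0],[[0.2,0.08,-0.044],[0,-0.009,-0.05],0],[[0.24,0.096,-0.053],[0,-0.01,-0.06],0],[[0.28,0.112,-0.061],[0,-0.012,-0.07],0],[[0.31,0.124,-0.068],[0,-0.013,-0.08],0],[[0.335,0.134,-0.074],[0,-0.014,-0.088],0],[[0.35,0.14,-0.077],[0,-0.015,-0.092],0],[[0.355,0.142,-0.078],[0,-0.015,-0.093],0]]'
python3 -c "
from h import *
a=34.8;u=np.array([np.cos(np.radians(a)),np.sin(np.radians(a))])
go([*(np.array([469,326.])+u*200),370],Rt(a,-9))"
```

```text
clock: 7.58
tcp_pos: [579.6, 96.9, 354.5]
ee_rot: [-1.576, -2.616, 0.207]
ft_force: [0.5, -0.5, -5.0]
gripper_width: 9.0
grasp_force: 58.8
shift [ 0.2784  0.2027 -0.0481] turn [-0.0003 -0.0117 -0.0763]
```

```bash
python3 -m pendant '[[[0.01,0.007,-0.002],[0,0,0],0],[[0.03,0.022,-0.006],[0,-0.002,-0.01],0],[[0.06,0.044,-0.01],[0,-0.004,-0.02],0],[[0.095,0.07,-0.016],[0,-0.005,-0.03],0],[[0.13,0.096,-0.022],[0,-0.006,-0.04],0],[[0.165,0.12,-0.028],[0,-0.008,-0.05],0],[[0.2,0.146,-0.034],[0,-0.009,-0.06],0],[[0.235,0.17,-0.04],[0,-0.01,-0.065],0],[[0.26,0.19,-0.045],[0,-0.011,-0.072],0],[[0.274,0.2,-0.047],[0,-0.012,-0.076],0],[[0.278,0.203,-0.048],[0,-0.012,-0.076],0],[[0.278,0.203,-0.048],[0,-0.012,-0.076],0]]'
python3 -c "
from h import *
a=34.8;u=np.array([np.cos(np.radians(a)),np.sin(np.radians(a))]);c=np.array([469,326.])
for t in(10,20,30,40,50,55,60):
  tr=np.radians(t);ex=np.array([np.cos(tr),np.sin(tr)]);ez=np.array([-np.sin(tr),np.cos(tr)])
  q=np.array([30,145])+215*ex+(85)*ez
  print(t);go([*(c+u*q[0]),q[1]],Rt(a,t))
"
```

```text
clock: 9.07
tcp_pos: [623.8, 430.9, 366.0]
ee_rot: [-1.425, -2.718, 0.197]
ft_force: [0.4, 0.4, -4.4]
gripper_width: 9.4
grasp_force: 60.8
10
shift [0.0024 0.0539 0.0932] turn [-0.2028  0.0006 -0.0016]
20
shift [0.0023 0.0255 0.0646] turn [-0.3139  0.0007 -0.0015]
30
shift [ 0.0022 -0.0075  0.0414] turn [-0.425   0.0008 -0.0015]
40
shift [ 0.0021 -0.0439  0.0242] turn [-0.5361  0.001  -0.0014]
50
shift [ 0.002  -0.0828  0.0137] turn [-0.6472  0.0011 -0.0013]
55
shift [ 0.0019 -0.1028  0.011 ] turn [-0.7027  0.0012 -0.0013]
60
shift [ 0.0019 -0.123   0.01  ] turn [-0.7583  0.0013 -0.0013]
```

```bash
python3 -m pendant '[[[0.002,0.02,0.02],[-0.05,0,0],0],[[0.002,0.025,0.045],[-0.12,0,0],0],[[0.002,0.025,0.065],[-0.2,0,0],0],[[0.002,0.018,0.06],[-0.26,0,0],0],[[0.002,0.01,0.053],[-0.33,0,0],0],[[0.002,0,0.045],[-0.38,0,0],0],[[0.002,-0.008,0.041],[-0.425,0,0],0],[[0.002,-0.018,0.036],[-0.455,0,0],0],[[0.002,-0.03,0.03],[-0.49,0,0],0],[[0.002,-0.044,0.024],[-0.536,0,0],0],[[0.002,-0.044,0.024],[-0.536,0,0],0],[[0.002,-0.044,0.024],[-0.536,0,0],0]]'
python3 -c "
from h import *
im=read_camera('top');im2=read_camera('scene')
a=im[150:330,60:320,::-1];b=im2[40:220,300:560,::-1]
cv2.imwrite('pics/t2.png',cv2.resize(np.vstack([a,b])[:,:],None,fx=1.6,fy=1.6,interpolation=cv2.INTER_CUBIC))
"
```

```text
clock: 10.58
tcp_pos: [584.5, 405.9, 348.8]
ee_rot: [1.248, 2.38, 0.864]
ft_force: [-0.1, -0.6, -2.1]
gripper_width: 9.2
grasp_force: 61.3
```

View pics/t2.png

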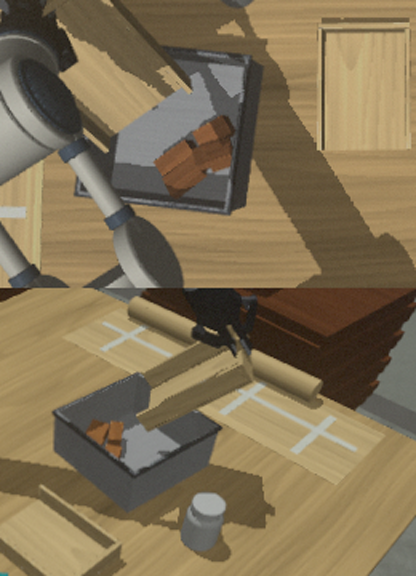

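The four offcuts lie clustered in the bin at about (195,155) in the picture, and the wrist force has dropped to roughly the pan's weight. The wrist camera will confirm that and also show how the pan sits in the grip.

```bash
python3 -m pendant '[[[0,0,0],[0,0,0],0],[[0,0,0],[0,0,0],0]]'; python3 -c "
from h import *
wrist('w2');im=cv2.imread('pics/w2.png')
cv2.imwrite('pics/w2b.png',cv2.resize(im,(800,500),interpolation=cv2.INTER_CUBIC))
"
```

```text
clock: 10.92
tcp_pos: [584.4, 406.8, 345.6]
ee_rot: [1.248, 2.383, 0.861]
ft_force: [0.3, -0.1, -2.4]
gripper_width: 9.2
grasp_force: 61.3
```

View pics/w2b.png

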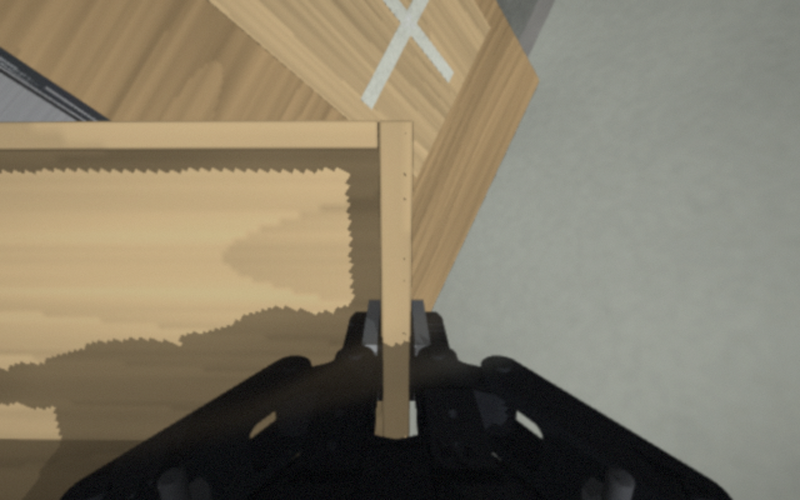

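The pan is empty and held squarely, with its rear-left corner at (411,121) and the side-wall edge nearly horizontal. I'll compute the pan's pose in the tool, the empty pan's pose and the moves between them.

```bash
python3 -c "
from h import *
c=calibration('wrist');T=c['T_tool_cam']
def tl(x,y,z):
    q=cv2.undistortPoints(np.array([[[x/1.25,y/1.25]]],float),c['camera_matrix'],c['distortion'])[0,0]
    v=T[:3,:3]@np.array([q[0],-q[1],-1]);o=T[:3,3];return o+v*(z-o[2])/v[2]
for z in (37,40,43):print(z,[tl(x,y,z).round(1).tolist() for x,y in((411.5,121),(378.5,121.5),(0,123),(411,345),(381,345))])
print('over empty');go([645-5,11.5,340],Rt(-0.4))
print('level here');go([640,425,380],Rt(25,0))
"
```

```text
37 [[80.4, 3.7, 37.0], [80.3, -5.1, 37.0], [80.2, -107.8, 37.0], [11.7, 4.5, 37.0], [11.7, -5.2, 37.0]]
40 [[80.5, 3.8, 40.0], [80.3, -5.3, 40.0], [80.2, -110.8, 40.0], [9.8, 4.6, 40.0], [9.8, -5.4, 40.0]]
43 [[80.5, 3.9, 43.0], [80.4, -5.4, 43.0], [80.3, -113.9, 43.0], [7.9, 4.8, 43.0], [7.9, -5.5, 43.0]]
over empty
shift [-0.3566 -0.1416 -0.1103] turn [ 0.4275 -0.135   0.3743]
level here
shift [-0.0167  0.0651  0.0094] turn [ 0.4405 -0.0372  0.1037]
```

```bash
python3 -m pendant '[[[0,0.01,-0.01],[0.06,0,0],0],[[-0.003,0.02,-0.01],[0.15,-0.01,0.02],0],[[-0.006,0.03,-0.005],[0.22,-0.015,0.04],0],[[-0.01,0.045,0],[0.3,-0.02,0.06],0],[[-0.014,0.06,0.005],[0.37,-0.03,0.08],0],[[-0.017,0.065,0.009],[0.42,-0.035,0.1],0],[[-0.017,0.065,0.009],[0.44,-0.037,0.104],0],[[-0.017,0.065,0.009],[0.44,-0.037,0.104],0]]'
python3 -c "
from h import *
go([641.3,10.7,300],Rt(-0.4))"
```

```text
clock: 11.98
tcp_pos: [640.7, 425.0, 378.9]
ee_rot: [-1.689, -2.649, -0.002]
ft_force: [0.4, -0.2, -1.8]
gripper_width: 9.2
grasp_force: 61.1
shift [-0.3758 -0.1744  0.0786] turn [ 0.0005 -0.0005  0.2819]
```

```bash
python3 -m pendant '[[[-0.02,-0.009,0.002],[0,0,0.015],0],[[-0.06,-0.028,0.01],[0,0,0.045],0],[[-0.1,-0.046,0.02],[0,0,0.075],0],[[-0.14,-0.065,0.03],[0,0,0.105],0],[[-0.18,-0.084,0.04],[0,0,0.135],0],[[-0.22,-0.102,0.05],[0,0,0.165],0],[[-0.26,-0.12,0.06],[0,0,0.195],0],[[-0.3,-0.14,0.065],[0,0,0.225],0],[[-0.335,-0.156,0.07],[0,0,0.25],0],[[-0.36,-0.168,0.075],[0,0,0.27],0],[[-0.376,-0.174,0.078],[0,0,0.282],0],[[-0.376,-0.174,0.078],[0,0,0.282],0]]'
python3 -c "
from h import *
go([641.3,10.7,150],Rt(-0.4))"
```

```text
clock: 13.48
tcp_pos: [640.6, 9.5, 302.3]
ee_rot: [2.23, 2.212, 0.004]
ft_force: [-0.5, 0.5, -2.2]
gripper_width: 8.9
grasp_force: 61.2
shift [0.001  0.0004 0.1523] turn [ 0.0012 -0.0009 -0.0007]
```

```bash
python3 -m pendant '[[[0.001,0,0.02],[0,0,0],0],[[0.001,0,0.06],[0,0,0],0],[[0.001,0,0.09],[0,0,0],0],[[0.001,0,0.12],[0,0,0],0],[[0.001,0,0.14],[0,0,0],0],[[0.001,0,0.15],[0,0,0],0],[[0.001,0,0.152],[0,0,0],0],[[0.001,0,0.152],[0,0,0],0]]'
python3 -c "
from h import *
a=read_camera('scene')[100:250,230:420,::-1];b=read_camera('top')[130:280,230:350,::-1]
cv2.imwrite('pics/s3.png',cv2.resize(np.hstack([a,b]),None,fx=2.58,fy=2.58,interpolation=cv2.INTER_CUBIC))"
```

```text
clock: 14.48
tcp_pos: [641.4, 11.4, 151.5]
ee_rot: [2.228, 2.213, 0.005]
ft_force: [-0.2, 0.0, -1.6]
gripper_width: 9.0
grasp_force: 61.2
```

View pics/s3.png

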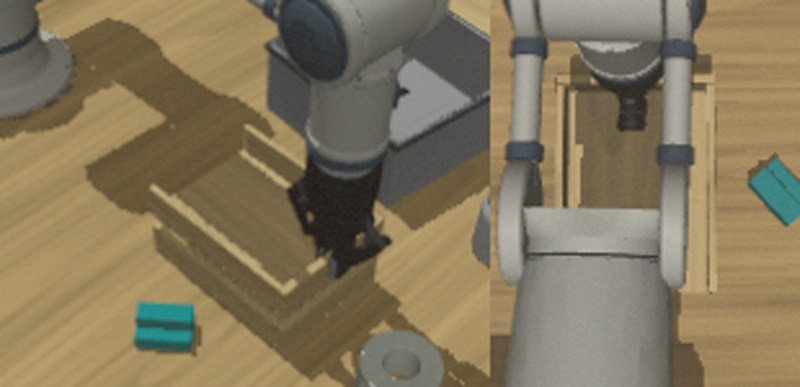

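The scene half shows the held pan about 20 mm above the empty one and parallel to it. The near-side top corners are at (288.9,171.7) in front and (343.6,212.4) at the rear. I'll compare these with a level pan.

```bash
python3 -c "
from h import *
c,M=P('scene')
def pr(X):
    y=M@np.r_[X,1];return cv2.projectPoints(np.array([y[:3]]),np.zeros(3),np.zeros(3),c['camera_matrix'],c['distortion'])[0].ravel().round(1)
x,y,z=641.4,11,111.5
for dz in(0,-5):print(pr([x-215,y-80,z+dz]),pr([x+5,y-80,z+dz]))
print(onz('scene',(288.9,171.7),z),onz('scene',(343.6,212.4),z))"
```

```text
[287.2 172.1] [340.5 214.2]
[287.3 173.3] [340.5 215.4]
[428.49161737 -64.14038463 111.5       ] [647.68683475 -58.52545761 111.5       ]
```

```bash
python3 -m pendant '[[[0,0,0.008],[0,0,0],0],[[0,0,0.014],[0,0,0],0],[[0,0,0.017],[0,0,0],0],[[0,0,0.019],[0,0,0],0],[[0,0,0.02],[0,0,0],0],[[0,0,0.021],[0,0,0],0],[[0,0,0.021],[0,0,0],0]]'
```

```text
clock: 15.45
tcp_pos: [640.9, 11.4, 130.1]
ee_rot: [2.229, 2.213, 0.003]
ft_force: [-4.0, 0.6, 4.8]
gripper_width: 9.2
grasp_force: 62.1
```

```bash
python3 -m pendant '[[[0,0,0],[0,0,0],0.12],[[0,0,0],[0,0,0],0.15],[[0,0,0],[0,0,0],0.25],[[0,0,0],[0,0,0],0.35],[[0,0,0],[0,0,0],0.4],[[0,0,0],[0,0,0],0.4],[[0,0,-0.01],[0,0,0],0.4],[[0,0,-0.03],[0,0,0],0.4],[[0,0,-0.06],[0,0,0],0.4],[[0,0,-0.1],[0,0,0],0.4],[[0,0,-0.15],[0,0,0],0.4],[[0,0,-0.15],[0,0,0],0.4]]'
python3 -m pendant '[[[0.0,-0.0,-0.05],[0,0,0],0.4],[[0.1,0,-0.05],[0,0,0],0.4],[[0.2,0,-0.05],[0,0,0],0.4],[[0.2,0,-0.05],[0,0,0],0.4],[[0.2,0,-0.05],[0,0,0],0.4]]'
python3 -c "
from h import *
a=read_camera('scene')[80:240,270:460,::-1];b=read_camera('top')[140:300,90:340,::-1]
cv2.imwrite('pics/f.png',cv2.resize(np.hstack([a,b]),None,fx=1.8,fy=1.8,interpolation=cv2.INTER_CUBIC))"
```

```text
clock: 16.95
tcp_pos: [641.9, 11.2, 287.9]
ee_rot: [2.223, 2.207, 0.016]
ft_force: [0.0, 0.3, -0.5]
gripper_width: 34.0
grasp_force: 0.0
clock: 17.58
tcp_pos: [641.3, 215.1, 329.4]
ee_rot: [-2.223, -2.218, -0.003]
ft_force: [0.3, -0.9, 0.2]
gripper_width: 34.3
grasp_force: 0.0
```

View pics/f.png

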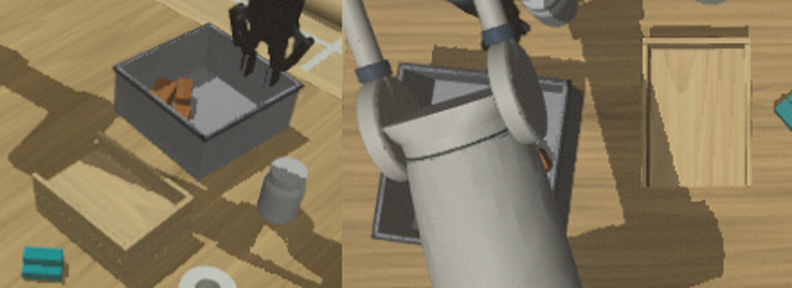

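The pans are stacked flush at about (112,205), edges in line, and the offcuts are in the bin at about (175,95). The gripper is clear, so I'm handing in.

```bash
python3 -m pendant '[[[0,0,0],[0,0,0],0.4],[[0,0,0],[0,0,0],0.4],[[0,0,0],[0,0,0],0.4],[[0,0,0],[0,0,0],0.4]]'; python3 -c "
from cell import *
print(job_done())"
```

```text
clock: 18.18
tcp_pos: [642.3, 210.4, 329.5]
ee_rot: [-2.23, -2.212, -0.003]
ft_force: [0.1, -0.1, 0.4]
gripper_width: 34.3
grasp_force: 0.0
the job is handed in; nothing more can be done
None
```

I handed the job in at about 18 s: the four offcuts are in the bin and the emptied pan sits on the other pan, edges lined up and facing the same way, going by the last pictures; the jar, bowl and tape roll weren't touched, and the hand-in returned no verdict.

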